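# Put the shunting engine away through the shed's self-closing door

### The job

Put the little shunting engine away in its shed: with one finger push the self-closing door inwards and hold it open ahead of the engine (do not shove it open with the engine), while the other finger pushes the engine from behind along the track and through the doorway. Push it on gently until its front magnet is up against the buffer stop inside or within a finger's breadth of it, then take the hand away so that the door swings fully shut behind it. Only push: the engine stays on its wheels in the track and is never lifted, and the other toys stay where they are.

Things in the scene. Friction and masses are not known exactly. Their poses are not given: they have to be found in the camera images.
- shed: Fixed wooden engine shed, open-topped (roof lifted off), with its track. Origin: on the table, on the track's centre line, in the doorway's plane. x runs along the track into the shed, y to the door's hinge side. Walls and posts 64 mm high; side walls' inner faces at y = +63 and -41 mm, back wall's at x = 228. Doorway posts (14 x 14) leave y = -37 to +59 clear. Beside the track the floor is the bare table.
- doorway (a point): Point on top of the track's centre line in the doorway's plane, 12 mm above the table. The straight track is 40 mm wide and 12 high, from x = -195 mm (outside) to +188 mm (inside) of the shed; its two wheel grooves, floors 9 mm above the table, guide the engine.
- door (a joint): Angle of the shed door about its upright hinge (rad): 0 shut across the doorway, grows as it swings into the shed, stop at 1.6. One wooden leaf 92 mm wide, 6 thick, 16 to 62 mm above the table. A spring shuts it in about 1 s when let go: 0.016 N m, rising to 0.04 N m at 1.5 rad. Fully open it lies along the +y wall, leaving about 35 mm, room for a finger, between it and an engine on the track.
- door_edge (a point): Point on the door leaf at its free edge, 39 mm above the table (moves with the door). The edge sweeps a quarter circle of 92 mm radius inside the shed, so the door can shut only behind an engine that is pushed home; before that it may rest lightly on the engine's side.
- hinge (a point): Point on the door's upright hinge pin, 35 mm above the table, at x = 0, y = +57.5 mm of the shed.
- buffer (a point): Middle of the buffer stop's face towards the doorway: x = +170, y = 0 of the shed, 28 mm above the table. The stop is 34 mm wide (y = -17 to +17), 35 mm high, and reaches from x = 170 to 182 mm; two thin struts run back from it to x = 203 mm.
- engine: Small wooden shunting engine (cab at the back, boiler and funnel in front), on the track outside the shed, nose to the door. 64 long without magnets, 34 wide, 54 high, about 0.14 kg; its wheels run in the grooves and resist with 0.3 to 1 N, so it stops when not pushed. Origin: between the wheels' lowest points, 9 mm above the table; x forwards, into the shed.
- engine_nose (a point): Front face of the engine's front magnet, x = +35, y = 0, 14 mm above its origin: the point that comes up against the buffer stop. At each end a disc magnet 10 mm across stands 3 mm proud of the 64 mm body.
- engine_tail (a point): Middle of the engine's flat back end, x = -32, y = 0, 30 mm above its origin. The back is flat from 10 to 44 mm above the origin and 32 mm wide, but for the magnet 3 mm proud in its middle, 14 mm above the origin.
- box: Bystander: container box 60 x 34 x 34 mm on the table beside the track; origin under its centre.
- log_wagon: Bystander: wagon with logs, 86 x 36 x 62 mm, on the table on the other side of the track; origin under its centre, x lengthwise.
- tree: Bystander: toy tree, 48 mm across, 81 mm high, beside the shed; origin under its centre.
- signal: Bystander: toy signal, foot 36 x 36 mm, 84 mm high, beside the shed; origin under its centre.
- roof: Bystander: the shed's lift-off gable roof, 256 x 140 x 75 mm, lying at the left; origin under its centre, x along the ridge.
- spare_track: Bystander: loose straight piece of track, 144 x 40 x 12 mm, at the right; origin under its centre, x lengthwise.

How it is judged (in metres and radians):
On the way, in this order (a step that is already met when the one before it is completed fails the run):
1. a finger holds the door open (more than 0.45 rad) while the engine's nose is still outside or no more than 10 mm into the doorway (value of joint door above 0.45 rad and contact force between the fingers and door above 0.02 N and x of engine_nose in the frame of shed below 0.01 m), for 0.1 s.
2. the engine's nose is more than 30 mm inside, the door still held open by a finger (more than 0.7 rad) (x of engine_nose in the frame of shed above 0.03 m and value of joint door above 0.7 rad and contact force between the fingers and door above 0.02 N), for 0.1 s.
At the end, for the whole second after the job is handed in: The engine stands at rest and upright in the track's grooves inside the shed, its nose within 15 mm of the buffer stop, and the door is shut (less than 0.06 rad) behind it (x of engine_nose in the frame of shed above 0.155 m and y of engine_nose in the frame of shed between -0.006 and 0.006 m and z of engine in the frame of shed below 0.012 m and angle between engine's own z axis and vertical below 0.08 rad and angle between the x axis of engine and the x axis of shed, either way round below 0.12 rad and linear speed of engine below 0.01 m/s and value of joint door below 0.06 rad and velocity of joint door below 0.05 rad/s); the robot touches nothing.
It fails at once if the engine is lifted off the track (8 mm) or tipped (0.2 rad) (z of engine in the frame of shed above 0.017 m or angle between engine's own z axis and vertical above 0.2 rad).
It fails at once if the engine is pushed or squeezed with more than 25 N (contact force between the fingers and engine above 25 N).
It fails at once if another toy is moved more than 15 mm (distance of any of box, log_wagon, tree, signal, roof, spare_track from where it was at the start of the episode above 0.015 m).
It also fails if it takes over 42 s, if anything falls off the work surface, if the arm or the gripper's body presses on something with over 40 N, if the wrist force passes 120 N, or if a joint passes its speed limit or range.

### The arm

A 6-joint arm with a two-finger parallel gripper is mounted at the origin on the work surface. World frame = base frame: x ahead of the robot, y to its left, z up, the work surface at z = 0. Lengths are in mm, angles in degrees, forces in N, time in s.
With the tool pointing down it reaches from about 300 to 850 mm from the base axis. Payload 4.2 kg.
Tool frame: the origin (TCP) lies midway between the tips of the shut fingers; the grasp point (between the pads) lies 19 mm behind it (env.grip_depth is the distance from the TCP to the grasp point, in mm); z points along the fingers, y is the line along which they close (so a half turn about z gives the same grasp; the last joint's range is limited). The gripper opens to 91 mm and grips with 3 to 60 N. Pads are 32 mm wide; open, the fingers measure 118 mm over their backs; the gripper's body (76 mm by 178 mm) begins 60 mm behind the grasp point.
Start: joints at [64.802, 18.312, 89.639, -0, 72.044, -1.146], TCP at [234.361, 525.089, 213.976] pointing down, gripper open.
Joint ranges: [-177.97, 177.97], [-48.28, 115.42], [12.27, 149.76], [-77.06, 257.06], [2.81, 150.46], [-146.56, 146.56]. Speed limits (degrees/s): [147.25, 147.25, 180, 180, 180, 180].

### API

Orientations are given as [roll, pitch, yaw] about the fixed x, y, z axes, in that order (R = Rz(yaw) Ry(pitch) Rx(roll)).
In Python, from workcell import env, eyes gives the robot as it stands.
- The arm moves only by the tool send_rows, never from a script. Its argument "motion" is a list of rows, each a list of 7 numbers: the shift along the world's x, y, z normalised to -1 to 1, where 1 is 0.5 m, then the turn, a rotation vector about the world's x, y, z normalised to -1 to 1, where 1 is 60 degrees, then the opening, from -1 (shut) to 1 (fully open). A call has 1 to 20 rows; each row is the pose to reach, as a shift and turn from the pose commanded when the call began; what a row does not reach only later rows make up. A row lasts 1/8 s, in which the tool goes at most 62.5 mm and 10.7 degrees, less where a joint would pass 70% of its speed; a pose out of reach is approached as far as the arm can. A call with a number of a shift or a turn outside -1 to 1 is refused whole. A call with a gripper value outside its range is refused whole. The fingers move at their own pace and stop on an object; "squeeze" is the grip in N (left out, the last holds). Time passes only in rows, so rows that repeat a pose let the fingers close. It gives the time, the measured TCP pose, the force, the opening and the grip force at its end, in the units of the state.
- env.state(): the state, without advancing time (a new reading comes with each control period).
- eyes.grab_frame(name): name is "scene" or "top" or "wrist"; returns a dict with "pixels" (400x640x3 uint8, red, green, blue), "depth" (400x640 float32, mm along the optical axis (not along the pixel's ray), 0 where there is no reading), "fx", "fy", "cx", "cy" (pixels), "distortion" ([k1, k2, p1, p2, k3] as OpenCV has them; the pictures are not rectified), "R" (3x3) and "t" (3): a world point X has camera coordinates R X + t; the wrist camera has in their place "T_tool_cam" (4x4, takes a point from camera to tool coordinates, whose origin is the TCP and whose axes are the flange's). Camera axes: x right, y down, z forward; pixel columns grow to the right and rows downward; lengths in mm; the calibration is good to about 2 mm. A picture is of the moment at which its call begins: read the wrist's pose just before it.
- env.job_done(): hands the job in; it is judged then, once.
The state is a dict: "time_s": time; "qpos": joint angles; "qvel": joint speeds; "effort": joint torques, N m; "ee_pos": TCP position; "ee_rot": TCP orientation; "force": force on the tool from outside, world axes, zero at the start; "torque": the same for the moment, N m; "gripper_width": finger opening in mm; "gripper_force": force on a finger pad.
Only numpy, scipy, OpenCV 4.12 (cv2) and the standard library are available. Lean on these libraries where they do the work, as an engineer would, in place of code of your own. Each camera call takes 0.05 s, during which the arm holds its last target. There are 200 camera calls.

## Working session

There is one attempt and no reset: what is moved stays moved. The work goes in short steps, Python scripts to look and compute and a tool call to move; the robot and the scene stay as the last step left them, time stands still between calls to the robot, and variables do not carry over. Pictures are saved under pics/ and viewed, at most 12 in all, crops included, and the job is handed in when it is done.

Besides the shell and the picture viewer there is one more tool, called after "Call:" in YAML: its name, and indented under it one key for each argument. send_rows: Moves the arm, as the interface text tells. Its arguments: {"type":"object","properties":{"motion":{"type":"array"},"squeeze":{"type":"number"}},"required":["motion"]}

```bash
ls; mkdir -p pics; python3 - <<'E'
from workcell import env, eyes
import cv2,pickle
s=env.state(); print(s)
for n in("top","scene"):
    f=eyes.grab_frame(n); cv2.imwrite(f"pics/{n}0.png",cv2.cvtColor(f["pixels"],cv2.COLOR_RGB2BGR)); pickle.dump(f,open(n+".pkl","wb"))
    print(n,f["R"],f["t"],f["fx"],f["distortion"])
E
```

```text
pics
{'time_s': 0.0, 'qpos': array([ 6.48013986e+01,  1.83505529e+01,  8.97060322e+01,  6.04294424e-04,
        7.20449384e+01, -1.14350424e+00]), 'qvel': array([ 0.05367637,  0.08458443, -0.04517658, -0.0243306 , -0.00370919,
       -0.01529904]), 'effort': array([-1.25093498e-03, -4.12447500e+01, -2.31979322e+01,  7.25014508e-02,
        4.53796692e-02, -1.47475971e-04]), 'ee_pos': array([234.1351316 , 524.61261974, 213.1337364 ]), 'ee_rot': array([-1.79898508e+02, -2.60048039e-03,  1.55944714e+02]), 'force': array([-0.85535835,  0.73240641, -0.06008422]), 'torque': array([-0.02997765, -0.07923346, -0.01150814]), 'gripper_force': 0.0, 'gripper_width': 91.42037049677559}
top [[ 0.00295754 -0.99999224  0.00260191]
 [-0.9883807  -0.0033186  -0.15196245]
 [ 0.15196991 -0.00212224 -0.98838284]] [   9.53648365  568.22640885 1179.64877159] 450.7470748999286 [-0.1240754  0.         0.         0.         0.       ]
scene [[ 0.78244313  0.62251544  0.01603993]
 [ 0.40268675 -0.48615585 -0.77556165]
 [-0.47500119  0.61329195 -0.63106803]] [-461.78601596 -157.0323664  1307.21972138] 376.189712887012 [-0.01644688  0.          0.          0.          0.        ]
```

View pics/top0.png

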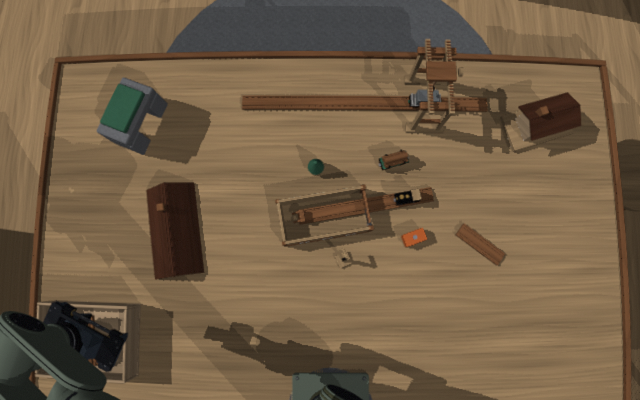

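View pics/scene0.png

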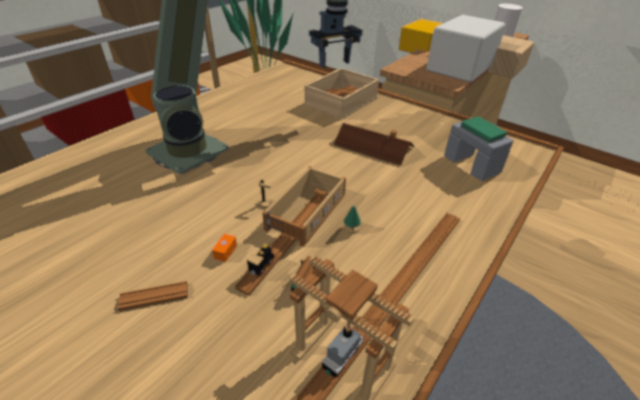

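```bash
python3 - <<'E'
import cv2
im=cv2.imread("pics/top0.png")[170:260,270:450]
cv2.imwrite("pics/crop.png",cv2.resize(im,None,fx=4.4,fy=4.4,interpolation=cv2.INTER_CUBIC))
E
```

```text
(no output)
```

View pics/crop.png

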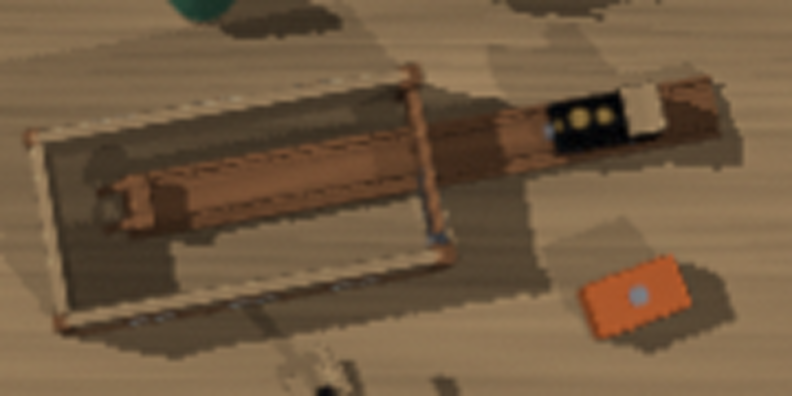

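The crop (4.4×, offset 270,170) shows the posts at crop pixels (413,75) and (445,255), the back corners at (33,137) and (62,322), the track's end corners at (710,80) and (720,133), and the engine between (549,130) and (663,105).

```bash
cat > h.py <<'E'
import numpy as np,cv2,pickle
def ray(f,u,v):
    K=np.array([[f["fx"],0,f["cx"]],[0,f["fy"],f["cy"]],[0,0,1]])
    p=cv2.undistortPoints(np.array([[[u,v]]],float),K,np.array(f["distortion"],float))[0,0]
    return np.array([p[0],p[1],1.])
def onplane(f,u,v,z):
    R=np.array(f["R"]);t=np.array(f["t"]);d=R.T@ray(f,u,v);c=-R.T@t
    return c+d*(z-c[2])/d[2]
E
python3 - <<'E'
from h import *
f=pickle.load(open("top.pkl","rb"))
P=lambda x,y,z:onplane(f,270+(x+.5)/4.4-.5,170+(y+.5)/4.4-.5,z)
pts={"postU":(413,73,64,0,-44),"postL":(447,257,64,0,66),"bU":(33,135,64,231,-44),"bL":(61,323,64,231,66),"tU":(710,79,12,-195,-20),"tL":(720,133,12,-195,20)}
A=[];B=[]
for k,(x,y,z,sx,sy) in pts.items():
    p=P(x,y,z);print(k,p.round(1));A.append([sx,sy]);B.append(p[:2])
A=np.array(A,float);B=np.array(B)
a=A-A.mean(0);b=B-B.mean(0)
th=np.arctan2((a[:,0]*b[:,1]-a[:,1]*b[:,0]).sum(),(a*b).sum())
R=np.array([[np.cos(th),-np.sin(th)],[np.sin(th),np.cos(th)]])
o=B.mean(0)-R@A.mean(0)
print(np.degrees(th),o,(B-o)@R-A)
q=lambda p:(R.T@(p[:2]-o)).round(1)
for n,(x,y,z) in {"nosefront":(549,130,24),"cabU":(655,84,63),"cabL":(663,132,63),"cabfrontU":(620,90,63),"cabfrontL":(628,138,63),"box":(637,297,34)}.items(): print(n,q(P(x,y,z)))
np.savez("shed.npz",th=th,o=o)
D=f["depth"]
for u,v in[(371,205),(330,211),(403,197)]:print(D[v,u])
E
```

```text
postU [601.2 -88.5  64. ]
postL [ 488.8 -107.9   64. ]
bU [562.2 142.4  64. ]
bL [448.4 123.6  64. ]
tU [ 607.7 -283.7   12. ]
tL [ 572.8 -289.    12. ]
99.94473403966698 [556.14249127 -94.41427699] [[-1.94331812 -1.38241195]
 [-1.69270288  2.6804915 ]
 [ 1.24274986 -2.8419219 ]
 [ 2.29904949  2.45221509]
 [-0.35955241  1.87631251]
 [ 0.45377407 -2.78468524]]
nosefront [-84.5  -1.8]
cabU [-147.4  -13.8]
cabL [-146.3   16.2]
cabfrontU [-125.3  -13.8]
cabfrontL [-124.3   16.2]
box [-116.7  111.2]
1254.6907
1249.5149
1206.7734
```

Call:
send_rows:
  motion:
    - [0.33, -0.74, 0, 0, 0, -1, 1]
    - [0.33, -0.74, 0, 0, 0, -1, 1]
    - [0.33, -0.74, 0, 0, 0, -1, 1]
    - [0.33, -0.74, 0, 0, 0, -1, 1]
    - [0.33, -0.74, 0, 0, 0, -1, 1]
    - [0.33, -0.74, 0, 0, 0, -1, 1]
    - [0.33, -0.74, 0, 0, 0, -1, 1]
    - [0.33, -0.74, 0, 0, 0, -1, 1]

```text
time_s: 1.1
ee_pos: [399.7, 153.6, 213.8]
ee_rot: [-180.0, 0.0, 95.7]
force: [0.8, -0.8, 0.5]
gripper_width: 91.4
gripper_force: 0.0
```

Call:
send_rows:
  motion:
    - [0.332, -0.745, 0, 0, 0, -1, 1]
    - [0.332, -0.745, 0, 0, 0, -1, 1]
    - [0.332, -0.745, 0, 0, 0, -1, 1]
    - [0.332, -0.745, 0, 0, 0, -1, 1]
    - [0.332, -0.745, 0, 0, 0, -1, 1]
    - [0.332, -0.745, 0, 0, 0, -1, 1]
    - [0.332, -0.745, 0, 0, 0, -1, 1]
    - [0.332, -0.745, 0, 0, 0, -1, 1]
    - [0.332, -0.745, 0, 0, 0, -1, 1]

```text
time_s: 2.22
ee_pos: [565.2, -215.6, 213.5]
ee_rot: [-179.9, 0.0, 36.0]
force: [-1.1, 0.6, 0.2]
gripper_width: 91.2
gripper_force: 0.0
```

Call:
send_rows:
  motion:
    - [0.0, -0.004, -0.06, 0, 0, -0.1, 1]
    - [0.0, -0.004, -0.12, 0, 0, -0.1, 1]
    - [0.0, -0.004, -0.12, 0, 0, -0.1, 1]
    - [0.0, -0.004, -0.12, 0, 0, -0.1, 1]

```text
time_s: 2.72
ee_pos: [566.0, -218.6, 155.4]
ee_rot: [179.9, -0.1, 30.0]
force: [-0.2, -0.5, 0.3]
gripper_width: 91.3
gripper_force: 0.0
```

```bash
python3 - <<'E'
from workcell import env, eyes
import cv2,pickle
s=env.state(); f=eyes.grab_frame("wrist"); pickle.dump((s,f),open("w.pkl","wb"))
print(s["ee_pos"],s["ee_rot"])
cv2.imwrite("pics/w0.png",cv2.cvtColor(f["pixels"],cv2.COLOR_RGB2BGR))
f=eyes.grab_frame("top");pickle.dump(f,open("top1.pkl","wb"))
E
```

```text
[ 566.02621866 -218.6074453   155.39915963] [ 1.79914411e+02 -7.63275570e-02  3.00198050e+01]
```

View pics/w0.png

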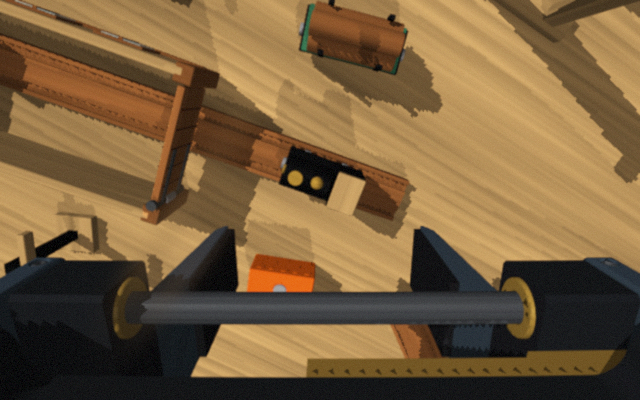

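```bash
python3 - <<'E'
import cv2
im=cv2.imread("pics/w0.png")[50:235,140:420]
cv2.imwrite("pics/w0c.png",cv2.resize(im,None,fx=2.85,fy=2.85,interpolation=cv2.INTER_CUBIC))
E
```

```text
(no output)
```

View pics/w0c.png

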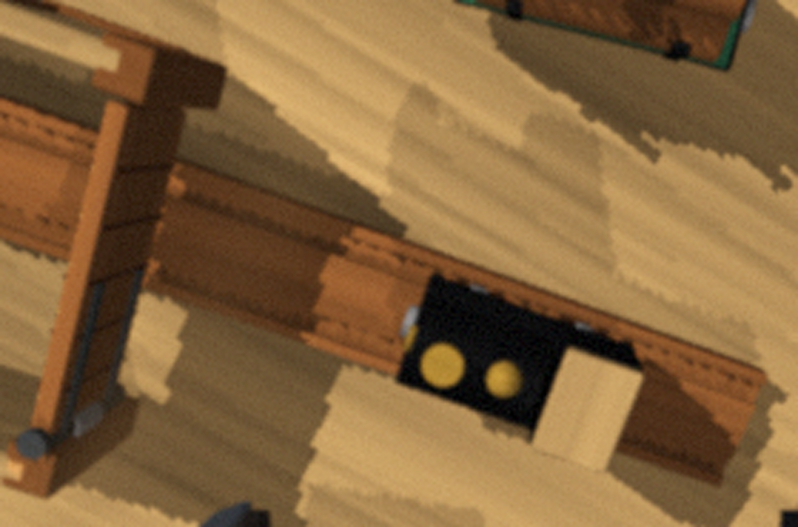

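The enlarged wrist view (2.85×, offset 140,50) shows the post's outer top corners at (157,48) and (143,105), the hinge pin at (35,442), the track's end corners at (765,374) and (720,482), the cab roof between (568,345) and (605,470), and the nose magnet at (405,320).

```bash
cat >> h.py <<'E'
from scipy.spatial.transform import Rotation
def wristcam(s,f):
    T=np.array(f["T_tool_cam"]);Rt=Rotation.from_euler("xyz",s["ee_rot"],degrees=True).as_matrix()
    Rc=Rt@T[:3,:3];c=Rt@T[:3,3]+s["ee_pos"]
    g=dict(f);g["R"]=Rc.T;g["t"]=-Rc.T@c;return g
def fit(A,B):
    A=np.array(A,float);B=np.array(B);a=A-A.mean(0);b=B-B.mean(0)
    th=np.arctan2((a[:,0]*b[:,1]-a[:,1]*b[:,0]).sum(),(a*b).sum())
    R=np.array([[np.cos(th),-np.sin(th)],[np.sin(th),np.cos(th)]]);return th,R,B.mean(0)-R@A.mean(0)
E
python3 - <<'E'
from h import *
s,f=pickle.load(open("w.pkl","rb"));g=wristcam(s,f)
P=lambda x,y,z:onplane(g,140+(x+.5)/2.85-.5,50+(y+.5)/2.85-.5,z)[:2]
pts=[(157,48,64,-7,-51),(143,105,64,-7,-37),(35,442,66,0,57.5),(765,374,12,-195,-20),(720,482,12,-195,20),(45,493,64,-7,73)]
A=[p[3:] for p in pts];B=[P(*p[:3]) for p in pts]
th,R,o=fit(A,B);print(np.degrees(th),o);print(((B-o)@R-A).round(1))
for n,p in dict(cab1=(568,345,63),cab2=(640,372,63),cab3=(605,470,63),cab4=(533,440,63),nose=(403,322,23)).items():print(n,((P(*p)-o)@R).round(1))
z=np.load("shed.npz");print(z["o"],np.degrees(z["th"]))
for n,oo,t in(("w",o,th),("top",z["o"],z["th"])):
    c,s_=np.cos(t),np.sin(t);print(n,(oo+np.array([[c,-s_],[s_,c]])@[-123,12]).round(1))
E
```

```text
100.1478980439251 [557.23943868 -92.60910877]
[[ 0.2  0.3]
 [ 0.2  0.5]
 [-0.9  0.1]
 [ 0.1  0.9]
 [-0.6 -0.8]
 [ 1.1 -0.9]]
cab1 [-127.1  -15.4]
cab2 [-147.7  -15.1]
cab3 [-148.8   13.7]
cab4 [-127.4   12.3]
nose [-82.1   1.8]
[556.14249127 -94.41427699] 99.94473403966698
w [ 567.1 -215.8]
top [ 565.6 -217.6]
```

Call:
send_rows:
  motion:
    - [0.002, 0.008, -0.04, 0, 0, 0, 1]
    - [0.002, 0.008, -0.12, 0, 0, 0, 1]
    - [0.002, 0.008, -0.2, 0, 0, 0, 1]
    - [0.002, 0.008, -0.24, 0, 0, 0, 1]
    - [0.002, 0.008, -0.264, 0, 0, 0, 1]
    - [0.002, 0.008, -0.264, 0, 0, 0, 1]
    - [0.002, 0.008, -0.264, 0, 0, 0, 0.74]
    - [0.002, 0.008, -0.264, 0, 0, 0, 0.74]
    - [0.002, 0.008, -0.264, 0, 0, 0, 0.74]
    - [0.002, 0.008, -0.264, 0, 0, 0, 0.74]
  squeeze: 3

```text
time_s: 4.08
ee_pos: [566.5, -215.5, 22.3]
ee_rot: [180.0, -0.0, 29.9]
force: [0.9, 0.3, 0.5]
gripper_width: 79.3
gripper_force: 0.0
```

```bash
python3 - <<'E'
from workcell import env, eyes
import cv2,pickle
s=env.state(); f=eyes.grab_frame("wrist"); pickle.dump((s,f),open("w1.pkl","wb"))
print(s["ee_pos"],s["ee_rot"],s["gripper_width"],s["force"])
cv2.imwrite("pics/w1.png",cv2.cvtColor(f["pixels"],cv2.COLOR_RGB2BGR))
E
```

```text
[ 566.47059018 -215.46628239   22.26422112] [ 1.79972305e+02 -1.61688086e-02  2.99472943e+01] 79.28295666491904 [0.88215619 0.26206644 0.49198894]
```

View pics/w1.png

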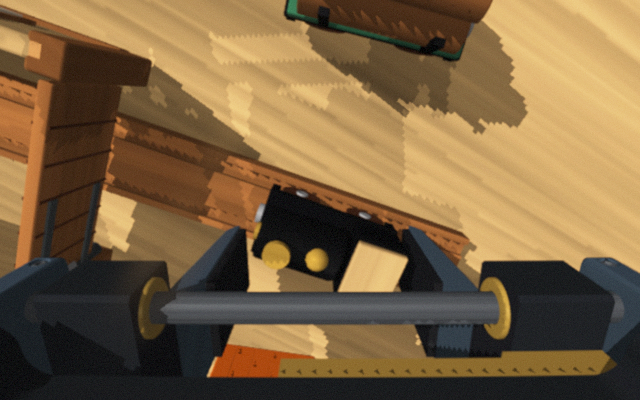

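The fingers straddle the engine, with the front finger left of the nose at (240,240) and the rear one behind the cab at (410,235). Now I push along the track.

Call:
send_rows:
  motion:
    - [-0.0018, 0.0098, 0, 0, 0, 0, 0.74]
    - [-0.0035, 0.0197, 0, 0, 0, 0, 0.74]
    - [-0.0053, 0.0295, 0, 0, 0, 0, 0.74]
    - [-0.007, 0.0394, 0, 0, 0, 0, 0.74]
    - [-0.0088, 0.0492, 0, 0, 0, 0, 0.74]
    - [-0.0106, 0.059, 0, 0, 0, 0, 0.74]
    - [-0.0123, 0.0689, 0, 0, 0, 0, 0.74]
    - [-0.0141, 0.0787, 0, 0, 0, 0, 0.74]
    - [-0.0159, 0.0886, 0, 0, 0, 0, 0.74]
    - [-0.0176, 0.0984, 0, 0, 0, 0, 0.74]
    - [-0.0194, 0.1083, 0, 0, 0, 0, 0.74]
    - [-0.0211, 0.1181, 0, 0, 0, 0, 0.74]
    - [-0.0229, 0.128, 0, 0, 0, 0, 0.74]
    - [-0.0247, 0.1378, 0, 0, 0, 0, 0.74]
    - [-0.0264, 0.1476, 0, 0, 0, 0, 0.74]
    - [-0.0282, 0.1575, 0, 0, 0, 0, 0.74]
    - [-0.03, 0.1673, 0, 0, 0, 0, 0.74]
    - [-0.0307, 0.1712, 0, 0, 0, 0, 0.74]
    - [-0.0307, 0.1712, 0, 0, 0, 0, 0.74]

```text
time_s: 6.5
ee_pos: [551.3, -129.7, 22.1]
ee_rot: [180.0, -0.0, 29.9]
force: [1.5, -1.2, 0.9]
gripper_width: 79.3
gripper_force: 0.9
```

```bash
python3 - <<'E'
from workcell import env, eyes
import cv2,pickle
s=env.state(); f=eyes.grab_frame("wrist"); pickle.dump((s,f),open("w2.pkl","wb"))
print(s["ee_pos"],s["ee_rot"],s["gripper_width"],s["force"])
cv2.imwrite("pics/w2.png",cv2.cvtColor(f["pixels"],cv2.COLOR_RGB2BGR))
E
```

```text
[ 551.34326253 -129.65133775   22.11786344] [ 1.79980743e+02 -3.95592739e-02  2.99382693e+01] 79.31736851945497 [ 1.49412261 -1.20760655  0.91359182]
```

View pics/w2.png

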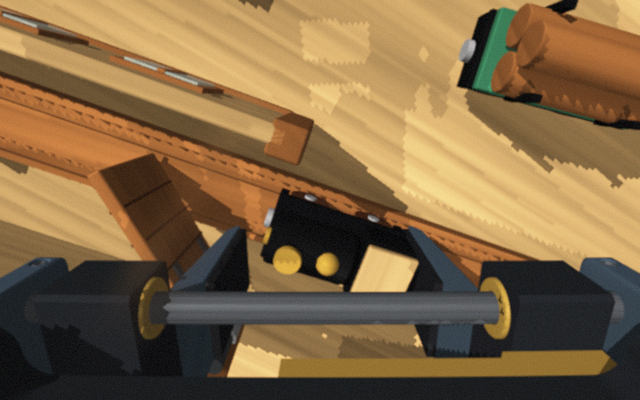

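The door is held ajar at about 40° or more by the left finger, at (190,240), ahead of the nose, which stands at about x = 0. I continue through the doorway.

Call:
send_rows:
  motion:
    - [-0.0018, 0.0103, 0, 0, 0, 0, 0.74]
    - [-0.0037, 0.0207, 0, 0, 0, 0, 0.74]
    - [-0.0055, 0.031, 0, 0, 0, 0, 0.74]
    - [-0.0074, 0.0413, 0, 0, 0, 0, 0.74]
    - [-0.0092, 0.0517, 0, 0, 0, 0, 0.74]
    - [-0.0111, 0.062, 0, 0, 0, 0, 0.74]
    - [-0.013, 0.0724, 0, 0, 0, 0, 0.74]
    - [-0.0148, 0.0827, 0, 0, 0, 0, 0.74]
    - [-0.0166, 0.093, 0, 0, 0, 0, 0.74]
    - [-0.0185, 0.1033, 0, 0, 0, 0, 0.74]
    - [-0.0203, 0.1137, 0, 0, 0, 0, 0.74]
    - [-0.0222, 0.124, 0, 0, 0, 0, 0.74]
    - [-0.024, 0.1344, 0, 0, 0, 0, 0.74]
    - [-0.0259, 0.1447, 0, 0, 0, 0, 0.74]
    - [-0.0277, 0.155, 0, 0, 0, 0, 0.74]
    - [-0.0296, 0.1654, 0, 0, 0, 0, 0.74]
    - [-0.0314, 0.1757, 0, 0, 0, 0, 0.74]
    - [-0.0333, 0.186, 0, 0, 0, 0, 0.74]
    - [-0.0351, 0.1964, 0, 0, 0, 0, 0.74]
    - [-0.037, 0.2067, 0, 0, 0, 0, 0.74]

```text
time_s: 9.05
ee_pos: [532.3, -26.1, 21.9]
ee_rot: [-180.0, 0.0, 29.9]
force: [0.1, -0.1, -0.4]
gripper_width: 79.0
gripper_force: 0.3
```

```bash
python3 - <<'E'
from workcell import env, eyes
import cv2,pickle
s=env.state(); f=eyes.grab_frame("wrist"); pickle.dump((s,f),open("w3.pkl","wb"))
print(s["ee_pos"],s["ee_rot"],s["gripper_width"],s["force"])
cv2.imwrite("pics/w3.png",cv2.cvtColor(f["pixels"],cv2.COLOR_RGB2BGR))
E
```

```text
[532.30557945 -26.12461464  21.94564964] [-1.79997688e+02  1.42568766e-02  2.99494420e+01] 78.9543993353345 [ 0.09713123 -0.10626053 -0.36033191]
```

View pics/w3.png

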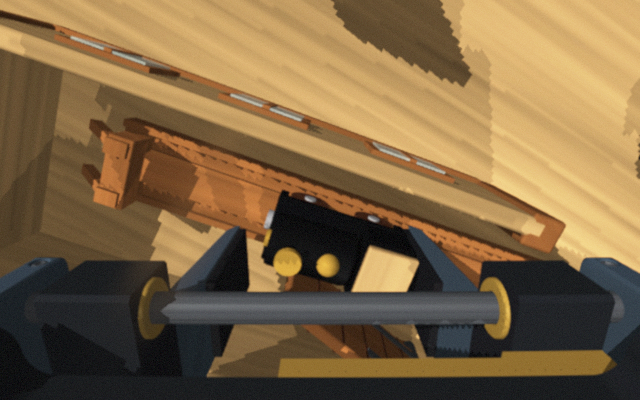

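The door's leaf now rests on the engine's side at about (300,300), and the buffer is at (120,165). I lift out, close the fingers, and go back behind the tail.

Call:
send_rows:
  motion:
    - [0.0007, -0.004, 0, 0, 0, 0, 0.74]
    - [0.0007, -0.004, 0, 0, 0, 0, 0.74]
    - [0.0007, -0.004, 0.05, 0, 0, 0, 0.74]
    - [0.0007, -0.004, 0.12, 0, 0, 0, 0.74]
    - [0.0007, -0.004, 0.17, 0, 0, 0, 0.74]
    - [0.0007, -0.004, 0.17, 0, 0, 0, 0.74]
    - [0.0496, -0.1086, 0.17, 0, 0, -0.333, -1]
    - [0.0496, -0.1086, 0.17, 0, 0, -0.333, -1]
    - [0.0496, -0.1086, 0.17, 0, 0, -0.333, -1]
    - [0.0496, -0.1086, 0.17, 0, 0, -0.333, -1]
    - [0.0496, -0.1086, 0.17, 0, 0, -0.333, -1]
    - [0.0496, -0.1086, 0.17, 0, 0, -0.333, -1]
    - [0.0496, -0.1086, 0.17, 0, 0, -0.333, -1]
    - [0.0496, -0.1086, 0.17, 0, 0, -0.333, -1]

```text
time_s: 10.85
ee_pos: [557.3, -80.7, 107.1]
ee_rot: [180.0, -0.0, 10.0]
force: [0.0, 0.1, -1.3]
gripper_width: 2.3
gripper_force: 0.0
```

```bash
python3 - <<'E'
from workcell import env, eyes
import cv2,pickle
s=env.state(); f=eyes.grab_frame("wrist"); pickle.dump((s,f),open("w4.pkl","wb"))
print(s["ee_pos"],s["ee_rot"],s["gripper_width"],s["force"])
cv2.imwrite("pics/w4.png",cv2.cvtColor(f["pixels"],cv2.COLOR_RGB2BGR))
E
```

```text
[557.33638557 -80.66825394 107.06501378] [ 1.79991389e+02 -9.25022616e-03  9.98671947e+00] 2.3464121331595673 [ 0.01666281  0.14571402 -1.32381685]
```

View pics/w4.png

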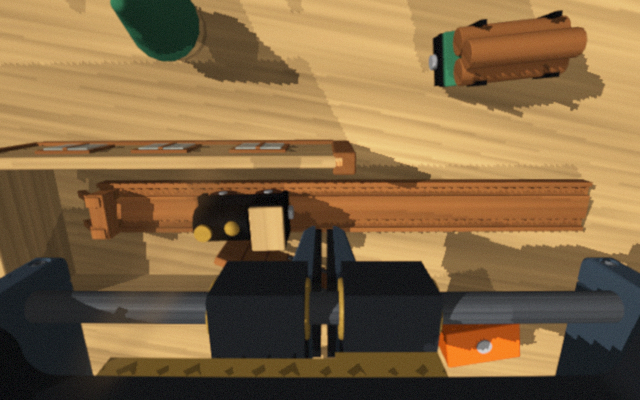

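The closed fingers hang at (323,235), behind the cab's back at (288,230). I lower them.

Call:
send_rows:
  motion:
    - [0, -0.006, -0.05, 0, 0, 0, -1]
    - [0, -0.006, -0.1, 0, 0, 0, -1]
    - [0, -0.006, -0.15, 0, 0, 0, -1]
    - [0, -0.006, -0.17, 0, 0, 0, -1]
    - [0, -0.006, -0.17, 0, 0, 0, -1]
    - [0, -0.006, -0.17, 0, 0, 0, -1]

```text
time_s: 11.65
ee_pos: [558.1, -83.9, 22.9]
ee_rot: [180.0, -0.1, 10.0]
force: [-0.7, -0.4, -0.0]
gripper_width: 0.5
gripper_force: 0.0
```

```bash
python3 - <<'E'
from workcell import env, eyes
import cv2,pickle
from h import *
s=env.state(); f=eyes.grab_frame("wrist"); pickle.dump((s,f),open("w5.pkl","wb"))
print(s["ee_pos"],s["gripper_width"],s["force"])
# cab roof from the earlier lifted view (w4): bright patch at z=63
s,f=pickle.load(open("w4.pkl","rb"));g=wristcam(s,f);th=np.radians(100.148);o=np.array([557.24,-92.61])
R=np.array([[np.cos(th),-np.sin(th)],[np.sin(th),np.cos(th)]])
for n,u,v,z in(("cabbackU",283,206,63),("cabbackL",285,250,63),("tailmagnet",291,213,23),("bufU",117,190,35),("bufL",119,236,35),("trackend",590,181,12)):
    print(n,((onplane(g,u,v,z)[:2]-o)@R).round(1))
E
```

```text
[558.13905909 -83.93203513  22.9186754 ] 0.4759963360843886 [-0.74800274 -0.4343051  -0.00411436]
cabbackU [ 37.7 -15.8]
cabbackL [37.5 14.4]
tailmagnet [36.7  1.9]
bufU [158.9 -19.5]
bufL [163.3  15.6]
trackend [-194.9  -19.8]
```

Call:
send_rows:
  motion:
    - [-0.0018, 0.0098, 0, 0, 0, 0, -1]
    - [-0.0035, 0.0197, 0, 0, 0, 0, -1]
    - [-0.0053, 0.0295, 0, 0, 0, 0, -1]
    - [-0.007, 0.0394, 0, 0, 0, 0, -1]
    - [-0.0088, 0.0492, 0, 0, 0, 0, -1]
    - [-0.0106, 0.059, 0, 0, 0, 0, -1]
    - [-0.0123, 0.0689, 0, 0, 0, 0, -1]
    - [-0.0141, 0.0787, 0, 0, 0, 0, -1]
    - [-0.0159, 0.0886, 0, 0, 0, 0, -1]
    - [-0.0176, 0.0984, 0, 0, 0, 0, -1]
    - [-0.0194, 0.1083, 0, 0, 0, 0, -1]
    - [-0.0211, 0.1181, 0, 0, 0, 0, -1]
    - [-0.0229, 0.128, 0, 0, 0, 0, -1]
    - [-0.0243, 0.136, 0, 0, 0, 0, -1]
    - [-0.025, 0.14, 0, 0, 0, 0, -1]
    - [-0.025, 0.14, 0, 0, 0, 0, -1]

```text
time_s: 13.7
ee_pos: [544.9, -13.5, 22.0]
ee_rot: [-180.0, -0.0, 10.0]
force: [0.5, 0.2, -0.3]
gripper_width: 0.4
gripper_force: 0.3
```

Call:
send_rows:
  motion:
    - [-0.0003, 0.002, 0, 0, 0, 0, -1]
    - [-0.0006, 0.0035, 0, 0, 0, 0, -1]
    - [-0.0006, 0.0035, 0, 0, 0, 0, -1]

```text
time_s: 14.08
ee_pos: [544.5, -12.1, 22.0]
ee_rot: [180.0, -0.0, 10.0]
force: [0.2, -0.6, -0.3]
gripper_width: 0.0
gripper_force: 0.3
```

Call:
send_rows:
  motion:
    - [0.001, -0.006, 0, 0, 0, 0, -1]
    - [0.001, -0.006, 0, 0, 0, 0, -1]
    - [0.001, -0.006, 0.05, 0, 0, 0, -1]
    - [0.001, -0.006, 0.12, 0, 0, 0, -1]
    - [0.001, -0.006, 0.2, 0, 0, 0, -1]
    - [0.001, -0.1, 0.25, 0, 0, 0, -1]
    - [0.001, -0.16, 0.25, 0, 0, 0, -1]
    - [0.001, -0.16, 0.25, 0, 0, 0, -1]
    - [0.001, -0.16, 0.25, 0, 0, 0, -1]
    - [0.001, -0.16, 0.25, 0, 0, 0, -1]
    - [0.001, -0.16, 0.25, 0, 0, 0, -1]
    - [0.001, -0.16, 0.25, 0, 0, 0, -1]
    - [0.001, -0.16, 0.25, 0, 0, 0, -1]
    - [0.001, -0.16, 0.25, 0, 0, 0, -1]
    - [0.001, -0.16, 0.25, 0, 0, 0, -1]

```text
time_s: 15.95
ee_pos: [545.0, -92.0, 147.0]
ee_rot: [180.0, 0.0, 10.0]
force: [0.2, 0.0, -0.5]
gripper_width: 0.4
gripper_force: 0.0
```

```bash
python3 - <<'E'
from workcell import env, eyes
import cv2,pickle
s=env.state(); f=eyes.grab_frame("wrist"); pickle.dump((s,f),open("w6.pkl","wb"))
print(s["ee_pos"],s["ee_rot"],s["gripper_width"],s["force"])
cv2.imwrite("pics/w6.png",cv2.cvtColor(f["pixels"],cv2.COLOR_RGB2BGR))
E
```

```text
[545.00688711 -92.03334616 146.98773193] [1.79993887e+02 5.94417595e-06 9.96550310e+00] 0.41164667456033893 [ 0.2176457   0.04648131 -0.47225799]
```

View pics/w6.png

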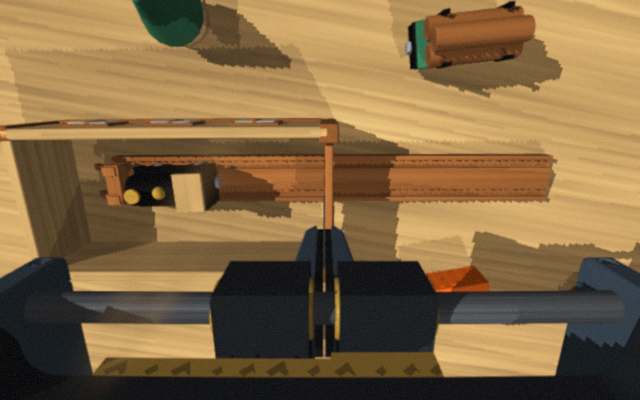

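The door lies straight across the doorway at column 328, from post to hinge, and the cab roof's back edge is at column 205.

```bash
python3 - <<'E'
from h import *
s,f=pickle.load(open("w6.pkl","rb"));g=wristcam(s,f);th=np.radians(100.148);o=np.array([557.24,-92.61])
R=np.array([[np.cos(th),-np.sin(th)],[np.sin(th),np.cos(th)]])
for n,u,v,z in(("cabbackU",204,173,63),("cabbackL",207,211,63),("cabfront",172,175,63),("tailmagnet",220,183,23),("doortop",328,155,62),("doortop2",328,222,62),("buffertop",118,167,35),("trackend",551,155,12)):
    print(n,((onplane(g,u,v,z)[:2]-o)@R).round(1))
E
```

```text
cabbackU [ 90.5 -14.9]
cabbackL [91.1 14.3]
cabfront [114.3 -13.6]
tailmagnet [91.3  2.1]
doortop [ -0.3 -27.6]
doortop2 [-0.3 23.7]
buffertop [169.9 -14.5]
trackend [-195.1  -19.5]
```

The nose is at about 157, which is only just enough. I nudge it about 8 mm more by going down inside the shed behind the engine, with the door shut.

Call:
send_rows:
  motion:
    - [0.0066, 0.1214, 0, 0, 0, 0, -1]
    - [0.0066, 0.1214, 0, 0, 0, 0, -1]
    - [0.0066, 0.1214, -0.08, 0, 0, 0, -1]
    - [0.0066, 0.1214, -0.16, 0, 0, 0, -1]
    - [0.0066, 0.1214, -0.22, 0, 0, 0, -1]
    - [0.0066, 0.1214, -0.248, 0, 0, 0, -1]
    - [0.0066, 0.1214, -0.248, 0, 0, 0, -1]
    - [0.0052, 0.1293, -0.248, 0, 0, 0, -1]
    - [0.0038, 0.1372, -0.248, 0, 0, 0, -1]
    - [0.0024, 0.1451, -0.248, 0, 0, 0, -1]
    - [0.001, 0.153, -0.248, 0, 0, 0, -1]
    - [-0.0004, 0.1609, -0.248, 0, 0, 0, -1]
    - [-0.0018, 0.1688, -0.248, 0, 0, 0, -1]
    - [-0.0025, 0.1725, -0.248, 0, 0, 0, -1]
    - [-0.0032, 0.1755, -0.248, 0, 0, 0, -1]
    - [-0.0032, 0.1765, -0.248, 0, 0, 0, -1]
    - [-0.0032, 0.1765, -0.248, 0, 0, 0, -1]

```text
time_s: 18.12
ee_pos: [543.4, -3.8, 22.9]
ee_rot: [180.0, 0.0, 10.0]
force: [0.3, -0.2, -0.1]
gripper_width: 0.4
gripper_force: 0.1
```

Call:
send_rows:
  motion:
    - [0.001, -0.008, 0, 0, 0, 0, -1]
    - [0.001, -0.008, 0, 0, 0, 0, -1]
    - [0.001, -0.008, 0.06, 0, 0, 0, -1]
    - [0.001, -0.008, 0.14, 0, 0, 0, -1]
    - [0.001, -0.008, 0.22, 0, 0, 0, -1]
    - [0.001, -0.17, 0.25, 0, 0, 0, -1]
    - [0.001, -0.17, 0.25, 0, 0, 0, -1]
    - [0.001, -0.17, 0.25, 0, 0, 0, -1]
    - [0.001, -0.17, 0.25, 0, 0, 0, -1]
    - [0.001, -0.17, 0.25, 0, 0, 0, -1]

```text
time_s: 19.38
ee_pos: [543.6, -87.6, 147.3]
ee_rot: [-180.0, 0.1, 10.0]
force: [-1.1, -0.9, 0.6]
gripper_width: 0.7
gripper_force: 0.0
```

```bash
python3 - <<'E'
from workcell import env, eyes
import cv2,pickle
s=env.state(); f=eyes.grab_frame("wrist"); pickle.dump((s,f),open("w7.pkl","wb"))
print(s["ee_pos"],s["ee_rot"],s["gripper_width"],s["force"])
im=cv2.cvtColor(f["pixels"],cv2.COLOR_RGB2BGR)[100:260,70:350]
cv2.imwrite("pics/w7.png",cv2.resize(im,None,fx=2.8,fy=2.8,interpolation=cv2.INTER_CUBIC))
E
```

```text
[543.59692576 -87.62035234 147.34486157] [-1.79957754e+02  6.91661193e-02  1.00359954e+01] 0.6694795575312731 [-1.05320369 -0.91441963  0.57969   ]
```

View pics/w7.png

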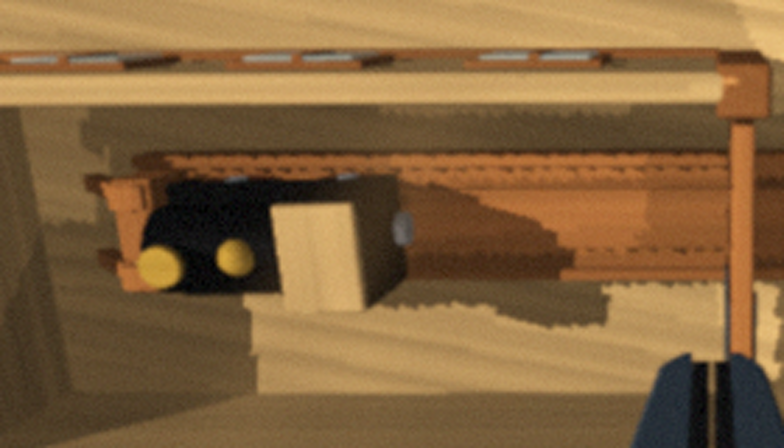

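The engine is now close to the buffer and the door is straight across the doorway, its top at crop x about 742. I check the numbers, then hand in.

```bash
python3 - <<'E'
from h import *
from workcell import env
s,f=pickle.load(open("w7.pkl","rb"));g=wristcam(s,f);th=np.radians(100.148);o=np.array([557.24,-92.61])
R=np.array([[np.cos(th),-np.sin(th)],[np.sin(th),np.cos(th)]])
for n,u,v,z in(("cU",354,203,63),("cL",363,309,63),("mag",410,228,23),("bufT",148,182,35),("door1",742,130,62),("door2",742,340,62)):
    p=((onplane(g,70+(u+.5)/2.8-.5,100+(v+.5)/2.8-.5,z)[:2]-o)@R).round(1);print(n,p)
    if n=="cU":x=p[0]
print("nose",x+66.3)
if x+66.3>161: print(env.job_done())
E
```

```text
cU [101.1 -14.7]
cL [101.6  14.4]
mag [99.3  1.4]
bufT [170.8 -15.3]
door1 [ -0.4 -33.3]
door2 [-0.7 23.8]
nose 167.39999999999998
the job is handed in; nothing more can be done
None
```

The engine is in its shed, its nose about 3 mm from the buffer stop by my last camera measurement, the door shut behind it and the hand clear; the job is handed in, but no verdict came back.

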